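# Hang the bearing batch to come to temperature

### The job

The bearings on the rubber mat and the loose setting ring must hang together in the open air to reach one temperature before gauging. With the caddy standing on the bench, drop every bearing of the batch and the setting ring into its two pockets, shared out so that it will hang level and nothing sticks out over the rim. Hook the yellow hanger over the rack's upper rail with its plate leaning on the lower bar, then hang the loaded caddy by its hook from the front bar of the hanger's lower loop, and leave the other things on the bench where they are.

Things in the scene. Friction and masses are not known exactly. Their poses are not given: they have to be found in the camera images.
- rail_mid (a point): Middle of the fixed grey rack's upper rail: steel bar 12 mm in diameter, 124 mm long along this y, 275 mm above the bench, clear above. x points to the back, z up; things hang on the -x side, which faces the robot. Carried from behind by two end arms and a post 65 mm behind; base plate 100 x 150 x 12 mm, from 10 to 110 mm behind the rail.
- rest_mid (a point): Middle of the rack's lower, rubber-covered bar, 12 mm in diameter, 100 mm long, parallel to the rail, 85 mm below it and 10 mm toward -x; the hanging hanger's plate leans on it. Axes as rail_mid.
- hanger: Yellow steel hanger, about 220 g, 107 mm high without its tab. Origin under the centre of its 80 x 90 mm foot loop; x from the loop's front bar to the hooks, z up. At x = 45 mm stands a plate 6 mm thick, 88 wide, 107 high; at its top two flat hooks (at y = +-28 mm, 16 wide) reach to x = 84 mm and turn down 24 mm. It stands upright on the bench.
- hanger_tab (a point): Centre of the hanger's black grip tab, above the plate, 141 mm over the hanger's underside. 10 mm thick along x, 24 mm wide along y, free from 107 to 159 mm over the underside (its top). Axes as hanger.
- hanger_seat (a point): Point of the hanger that lies on the rail's axis when it hangs: 95 mm over its underside, 27 mm toward +x from the tab. Hook undersides are 101 mm over its underside, gap plate to lip 30 mm. Lower it upright with the rail 4 mm toward -x of this point, so that plate and lips clear both bars by 4 mm; let go, it leans 0.03 to 0.1 rad, loop front down, more under load. Axes as hanger.
- loop_bar (a point): Middle of the front bar of the hanger's lower loop: 8 mm round bar, 80 mm long along y, axis 4 mm over the hanger's underside, 90 mm toward -x from the plate. The loop lies level and is open inside, 72 x 83 mm. Axes as hanger.
- caddy: Blue two-pocket caddy, about 220 g empty: open tray 100 mm (x) x 222 mm (y), 52 high, parted in the middle. Origin under its centre, z up. Over the middle stands a hook of two 8 mm wires (y = +-13 mm): they rise at x = -22 mm, arch over to x = +22 mm and end there 81 mm over the underside, 36 mm clear between the legs, open below.
- caddy_tab (a point): Centre of the black grip tab on top of the caddy's hook, 143 mm over its underside. 10 mm thick along y, 24 mm long along x, free from 122 to 161 mm over the underside (its top). Axes as caddy.
- caddy_eye (a point): Point of the caddy where the axis of the bar it hangs on comes to lie, under the hook's arch: 107 mm over its underside, 36 mm below the tab's centre. Axes as caddy.
- pocket_left (a point): Centre of the mouth of the caddy's +y pocket, level with the rim, 52 mm over its underside and 56 mm from the middle. The pocket is 92 mm (x) x 104 mm (y) inside, floor 4 mm over the underside. Axes as caddy.
- pocket_right (a point): Centre of the mouth of the caddy's -y pocket, same size, 56 mm on the other side of the middle.
- setting_ring_centre (a point): Centre of the loose steel setting ring, 48 mm outside diameter, 18 mm high, 160 g, lying flat on the bare bench, left of the rack or between rack and wooden case (the rings in the case are not meant).
- tape_roll: Roll of tape, 78 mm across, 19 mm high, a bystander behind; origin under its centre.
- grease_tin: Grease tin, 63 mm across, 43 mm high, a bystander at the left; origin under its centre.
- marker: Red marker, 125 mm long, lying at the near left corner, a bystander; origin under its centre.
- plug_gauge: Standing steel plug gauge, 35 mm across, 102 mm high, a bystander at the left; origin under its centre.
- bearing_a_centre (a point): Centre of a loose sealed ball bearing of the batch, 62 mm outside diameter, 35 mm bore, 14 mm high, 130 g, lying flat on the 2 mm thick black rubber mat to the right of the wooden case (the heap behind it is not part of the batch). Two or three of bearing_a to bearing_c are there, the other is absent (None).
- bearing_b_centre (a point): Centre of a loose sealed ball bearing of the batch, 62 mm outside diameter, 35 mm bore, 14 mm high, 130 g, lying flat on the 2 mm thick black rubber mat to the right of the wooden case (the heap behind it is not part of the batch). Two or three of bearing_a to bearing_c are there, the other is absent (None).
- bearing_c_centre (a point): Centre of a loose sealed ball bearing of the batch, 62 mm outside diameter, 35 mm bore, 14 mm high, 130 g, lying flat on the 2 mm thick black rubber mat to the right of the wooden case (the heap behind it is not part of the batch). Two or three of bearing_a to bearing_c are there, the other is absent (None).
There are look-alikes about, which are no part of the job. Leave any blue look-alike of the part that bears bearing_b_centre alone.

How it is judged:
By the outcome, as a careful person would: the job done as asked, in the order asked, and still so for the second after the job is handed in, with the robot touching nothing.
Of bearing_a, bearing_b, bearing_c only 2 to 3 are there at a start; the rules pass over those that are not, and their reading is None.
At some moment in a run one of bearing_a, bearing_b, bearing_c, setting_ring may be knocked a few centimetres aside while the robot is not near it.
It also fails if it takes over 210 s, if anything falls off the work surface, if the arm or the gripper's body presses on something with over 40 N, if the wrist force passes 120 N, or if a joint passes its speed limit or range.

### The arm

A 7-joint arm with a two-finger parallel gripper is mounted at the origin on a cart in front of the work surface, level with it; the furniture and walls round the work are solid. World frame = base frame: x ahead of the robot, y to its left, z up, the work surface at z = 0. Lengths are in mm, angles in rad, forces in N, time in s.
With the tool pointing down it reaches from about 400 to 875 mm from the base axis. Payload 4.4 kg.
Tool frame: the origin (TCP) lies midway between the tips of the shut fingers; the grasp point (between the pads) lies 19 mm behind it; z points along the fingers, y is the direction in which the jaws open and shut (so a half turn about z gives the same grasp; the last joint's range is limited). The gripper opens to 85 mm and grips with 20 to 120 N. Pads are 22 mm wide; open, the fingers measure 114 mm over their backs; the gripper's body (76 mm by 85 mm) begins 54 mm behind the grasp point. The pads swing forward as they close: fully open they stand 13 mm farther back than shut.
Start: joints at [1.238, 0.628, 0.038, 1.517, -0.027, 0.996, -0.02], TCP at [171.397, -627.009, 231.313] pointing down, gripper open.
Joint ranges: [-3.06, 3.06], [-0.37, 2.12], [-1.25, 1.32], [0.18, 2.47], [-1.1, 4.24], [0.23, 1.98], [-2.94, 2.94]. Speed limits (rad/s): [2.57, 2.57, 3.14, 3.14, 3.14, 3.14, 3.14].

### API

Orientations are given as [roll, pitch, yaw] about the fixed x, y, z axes, in that order (R = Rz(yaw) Ry(pitch) Rx(roll)).
In Python, from cell import * gives the robot as it stands. The module is installed in compiled form; this text tells all that it offers.
- The arm moves only by the tool move_arm, never from a script. Its argument "series" is a list of rows, each a list of 2 entries, a list of its own where there are three numbers: the shift along the tool's x, y, z in m, then the turn about the tool's z in rad. In form: [[[x, y, z], yaw], ...]. A call has 1 to 5 rows; each row is the pose to reach, as a shift and turn from the pose measured when the call began, along the tool's axes at that moment; what a row does not reach only later rows make up. A row lasts 1/8 s, in which the tool goes at most 62.5 mm and 10.7 degrees, less where a joint would pass 70% of its speed; a pose out of reach is approached as far as the arm can. A call with a gripper value outside its range is refused whole. "claw" is the opening, from 0 (shut) to 1 (fully open), set as the call begins (left out, the last holds). The fingers move at their own pace and stop on an object; the grip force is fixed at half the most. Time passes only in rows, so rows that repeat a pose let the fingers close. It gives the time, the measured TCP pose, the force and the opening at its end, in the units of the state.
- read_state(): the state, without advancing time (a new reading comes with each control period).
- get_image(name): name is "side" or "top"; returns the picture (384x512x3 uint8, blue, green, red); there is no depth.
- camera_model(name): a dict with "fov_y" (degrees; the focal length in pixels is half the picture's height over the tangent of half this angle, whatever the lens; pixels are square), "cx", "cy" (the principal point, pixels), "k1" (the pictures are not rectified: a ray, as slopes to the right and down, at radius r is drawn at 1 + k1 r^2 times it, then the intrinsics apply), "pose" (4x4, takes a point from camera to world coordinates). Camera axes: x right, y down, z forward; pixel columns grow to the right and rows downward; lengths in mm; the calibration is good to about 2 mm. A picture is of the moment at which its call begins. camera_model takes no time and is no camera call.
- finish_job(): hands the job in, once; it reports no verdict.
The state is a dict: "clock": time; "qpos": joint angles; "qd": joint speeds; "tau": joint torques, N m; "eef_pos": TCP position; "tool_rot": TCP orientation; "force": force on the tool from outside, world axes, zero at the start; "torque": the same for the moment, N m; "width": finger opening in mm.
Only numpy, scipy, OpenCV 4.12 (cv2) and the standard library are available. Lean on these libraries where they do the work, as an engineer would, in place of code of your own. Each camera call takes 0.05 s, during which the arm holds its last target. There are 200 camera calls.

## Working session

There is one attempt and no reset: what is moved stays moved. The work goes in short steps, Python scripts to look and compute and a tool call to move; the robot and the scene stay as the last step left them, time stands still between calls to the robot, and variables do not carry over. Pictures are saved under pics/ and viewed, about 12 in all and at most 16, crops included, and the job is handed in when it is done.

Besides the shell and the picture viewer there is one more tool, called as name([rows], argument=value, ...), one row to a line, values as JSON. move_arm: Moves the arm, as the interface text tells. Its arguments: {"type":"object","properties":{"series":{"type":"array"},"claw":{"type":"number"}},"required":["series"]}

```bash
mkdir -p pics; ls; cat > h.py <<'E'
from cell import *
import numpy as np, cv2
def cast(name,u,v,z):
    m=camera_model(name); P=np.array(m["pose"]); f=192/np.tan(np.radians(m["fov_y"])/2)
    d=np.array([(u-m["cx"])/f,(v-m["cy"])/f]); s=d.copy()
    for _ in range(20): s=d/(1+m["k1"]*(s@s))
    r=P[:3,:3]@np.array([s[0],s[1],1]); o=P[:3,3]
    return o+r*(z-o[2])/r[2]
def proj(name,p):
    m=camera_model(name); P=np.array(m["pose"]); f=192/np.tan(np.radians(m["fov_y"])/2)
    c=P[:3,:3].T@(np.array(p)-P[:3,3]); s=c[:2]/c[2]; s=s*(1+m["k1"]*(s@s))
    return s*f+[m["cx"],m["cy"]]
def shot(name,fn,box=None,scale=1.5):
    im=get_image(name); cv2.imwrite(f"pics/{fn}_raw.png",im)
    c=im if box is None else im[box[1]:box[3],box[0]:box[2]]
    cv2.imwrite(f"pics/{fn}.png",cv2.resize(c,None,fx=scale,fy=scale,interpolation=cv2.INTER_CUBIC)); return im
E
python3 - <<'E'
from h import *
np.set_printoptions(precision=3,suppress=True)
print(read_state())
for n in("top","side"): print(camera_model(n)); shot(n,n+"0")
E
```

```text
pics
{'clock': 0.0, 'qpos': array([ 1.238,  0.629,  0.038,  1.518, -0.027,  0.996, -0.02 ]), 'qd': array([ 0.   ,  0.   , -0.001, -0.002, -0.001,  0.001,  0.   ]), 'tau': array([  0.001, -56.339,   1.226, -19.344,   0.011,   0.011,  -0.   ]), 'eef_pos': array([ 171.257, -626.372,  230.377]), 'tool_rot': array([-3.14 , -0.   ,  0.267]), 'force': array([-0.223,  0.06 , -0.391]), 'torque': array([ 0.009, -0.006,  0.035]), 'width': 85.47176004168587}
{'fov_y': 49.12183597607001, 'cx': 252.43130415454195, 'cy': 194.0306634263791, 'k1': -0.009947201823514513, 'pose': array([[   0.048,   -0.973,    0.228,  261.307],
       [  -0.999,   -0.047,    0.011,  -72.698],
       [   0.   ,   -0.228,   -0.974, 1533.045],
       [   0.   ,    0.   ,    0.   ,    1.   ]])}
{'fov_y': 46.52156143662173, 'cx': 257.12988195902966, 'cy': 194.90763256656908, 'k1': -0.17728449896898912, 'pose': array([[    1.   ,    -0.022,     0.014,   537.499],
       [   -0.025,    -0.666,     0.745, -1182.258],
       [   -0.007,    -0.746,    -0.666,  1169.289],
       [    0.   ,     0.   ,     0.   ,     1.   ]])}
```

View pics/top0.png

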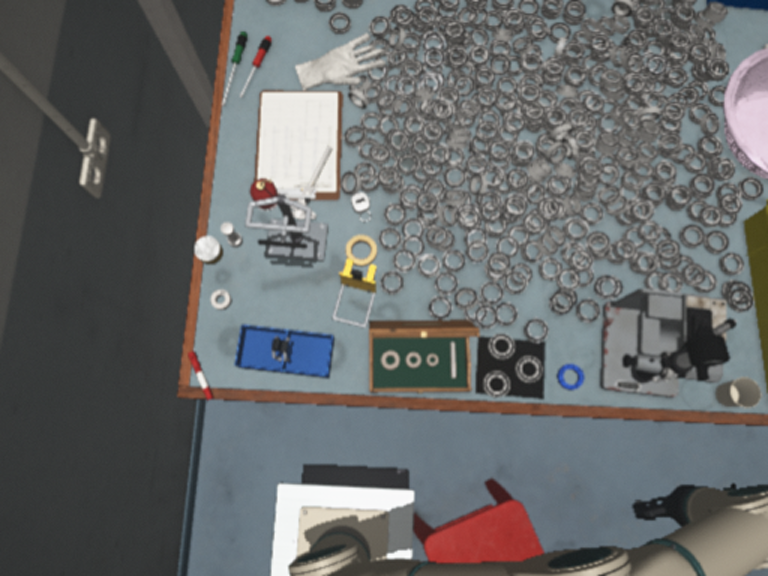

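View pics/side0.png

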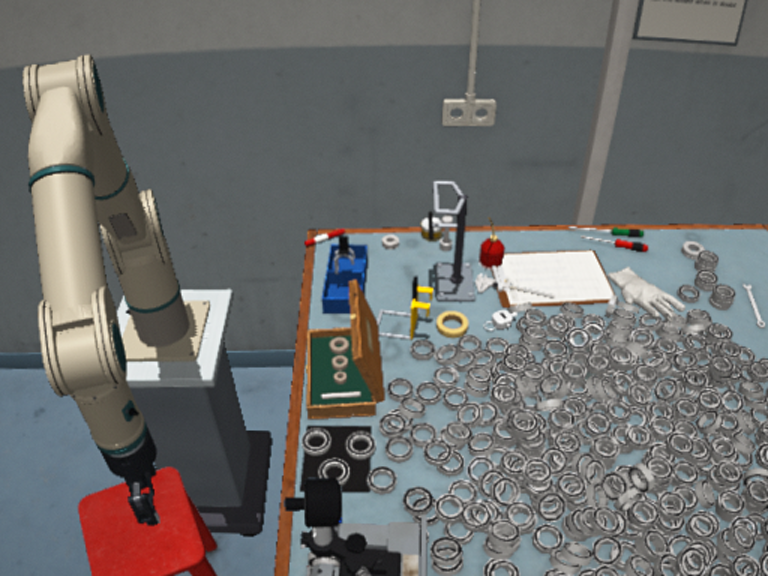

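```bash
python3 - <<'E'
from h import *
np.set_printoptions(precision=1,suppress=True)
im=cv2.imread("pics/top0_raw.png"); si=cv2.imread("pics/side0_raw.png")
c=im[110:275,115:375]; cv2.imwrite("pics/zt.png",cv2.resize(c,None,fx=3,fy=3,interpolation=cv2.INTER_CUBIC))
c=si[115:345,190:340]; cv2.imwrite("pics/zs.png",cv2.resize(c,None,fx=2.6,fy=2.6,interpolation=cv2.INTER_CUBIC))
hsv=cv2.cvtColor(im,cv2.COLOR_BGR2HSV)
for nm,lo,hi in [("blue",(105,170,60),(125,255,255)),("yellow",(22,150,100),(35,255,255))]:
    m=cv2.inRange(hsv,lo,hi); n,l,s,ce=cv2.connectedComponentsWithStats(m)
    for i in range(1,n):
        if s[i][4]>40: print(nm,s[i],ce[i],cv2.minAreaRect(np.argwhere(l==i)[:,::-1].astype(np.float32)))
for nm,u,v,z in [("b1",501,347,9),("b2",528,368,9),("b3",497,382,9),("ring",220,299,9),("mat heap",536,328,7)]:
    print(nm,cast("top",u/1.5,v/1.5,z))
E
```

```text
blue [478   0  34   6 136] [497.7   1.7] ((494.5, 2.5), (5.0, 33.0), 90.0)
blue [372 244  16  15  73] [379.7 250.9] ((379.75, 250.75), (14.849241256713867, 14.142135620117188), 45.0)
b1 [ 492.3 -360.4    9. ]
b2 [ 444.2 -425.9    9. ]
b3 [ 407.  -351.2    9. ]
ring [578.7 335.4   9. ]
mat heap [ 543.6 -446.6    7. ]
```

View pics/zt.png

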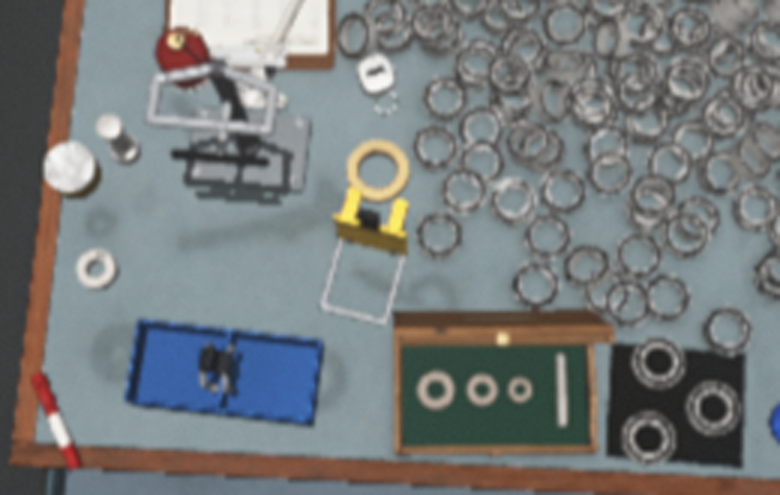

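View pics/zs.png

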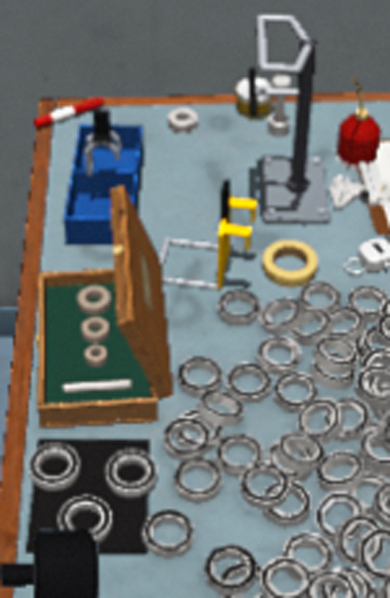

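```bash
cat >> h.py <<'E'
from scipy.spatial.transform import Rotation as Ro
def go(p,yaw=None):
    s=read_state(); R=Ro.from_euler("xyz",s["tool_rot"]).as_matrix()
    d=R.T@(np.array(p)-s["eef_pos"])/1000
    t=0 if yaw is None else -(yaw-s["tool_rot"][2])
    t=(t+np.pi)%(2*np.pi)-np.pi
    print("shift",np.round(d,3),"turn %.3f"%t,"eef",np.round(s["eef_pos"],1),"yaw %.3f"%s["tool_rot"][2],"t %.2f w %.1f"%(s["clock"],s["width"]))
E
python3 - <<'E'
from h import *
np.set_printoptions(precision=1,suppress=True)
T=lambda u,v,z: cast("top",115+u/3,110+v/3,z)
S=lambda u,v,z: cast("side",190+u/2.6,115+v/2.6,z)
C=[T(*q,52) for q in((142,320),(323,342),(312,425),(128,402))]
print("caddy",*C,np.mean(C,0),np.linalg.norm(C[0]-C[1]),np.linalg.norm(C[0]-C[3]))
print("caddytab",T(212,355,161),S(100,112,161))
print("rail",T(150,120,275),T(270,130,275),"back",T(272,88,275),T(150,75,275)); print("rest",T(175,153,190),T(265,160,190))
print("hanger plate",T(335,232,107),T(407,248,107),"loop",T(322,307,4),T(388,322,4),"tab",T(369,216,159))
print("side: tab",S(226,183,159),"loop",S(165,240,4),S(160,285,4))
print("lid",T(612,330,100),T(395,315,100),"case",T(595,450,15),"side bearings",S(55,466,9),S(130,470,9),S(84,519,9),S(183,119,9))
im=cv2.imread("pics/side0_raw.png"); cv2.imwrite("pics/z2.png",np.hstack([cv2.resize(im[150:215,205:265],None,fx=6,fy=6,interpolation=cv2.INTER_CUBIC),cv2.resize(im[115:180,275:325],None,fx=6,fy=6,interpolation=cv2.INTER_CUBIC)]))
E
```

```text
caddy [509.2 261.2  52. ] [493.1  43.9  52. ] [394.6  50.5  52. ] [411.  268.3  52. ] [452. 156.  52.] 217.8812563392246 98.42043546523963
caddytab [455.8 156.1 161. ] [456.6 155.8 161. ]
rail [684.8 223.2 275. ] [679.8  96.3 275. ] back [726.5  97.6 275. ] [734.9 228.  275. ]
rest [676.1 211.6 190. ] [672.8 110.7 190. ]
hanger plate [614.6  33.9 107. ] [599.4 -50.9 107. ] loop [544.1  51.7   4. ] [529.3 -30.5   4. ] tab [622.1  -7.1 159. ]
side: tab [628.7  -4.8 159. ] loop [546.3  50.9   4. ] [537.5 -40.7   4. ]
lid [ 515.4 -291.3  100. ] [521.  -40.8 100. ] case [ 384.4 -285.7   15. ] side bearings [ 405.3 -349.3    9. ] [ 496.3 -357.2    9. ] [ 442.7 -425.8    9. ] [581.2 333.6   9. ]
```

View pics/z2.png

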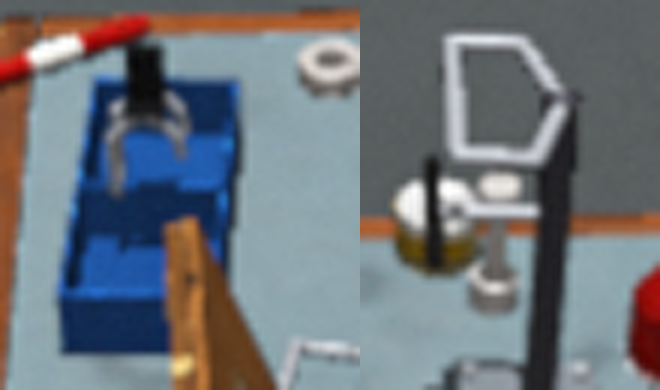

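```bash
python3 - <<'E'
from h import *
go([300,-450,360],0.52)
E
```

```text
shift [ 0.171 -0.136 -0.129] turn -0.253 eef [ 171.3 -626.5  230.5] yaw 0.267 t 0.10 w 85.2
```

move_arm([
  [[0.03,-0.03,-0.06],-0.05],
  [[0.07,-0.06,-0.1],-0.1],
  [[0.11,-0.09,-0.13],-0.15],
  [[0.15,-0.12,-0.13],-0.2],
  [[0.171,-0.136,-0.13],-0.253],
], claw=0.86)

```text
clock: 0.72
eef_pos: [302.8, -447.6, 361.3]
tool_rot: [-3.14, -0.002, 0.526]
force: [-0.8, -0.6, 0.0]
width: 73.4
```

```bash
python3 - <<'E'
from h import *
go([494,-359,160],0.52)
E
```

```text
shift [0.209 0.02  0.202] turn 0.006 eef [ 302.8 -447.6  361.3] yaw 0.526 t 0.72 w 73.4
```

move_arm([
  [[0.06,0.006,0.04],0],
  [[0.12,0.012,0.09],0],
  [[0.17,0.016,0.14],0],
  [[0.2,0.02,0.18],0],
  [[0.209,0.02,0.202],0],
])

```text
clock: 1.35
eef_pos: [494.9, -358.3, 156.9]
tool_rot: [-3.139, -0.001, 0.528]
force: [-0.1, -0.4, 0.1]
width: 73.4
```

```bash
python3 - <<'E'
from h import *
shot("top","a1",(290,190,400,290),5)
shot("side","a1s")
go([494,-359,-2],0.52)
E
```

```text
shift [-0.001  0.005  0.156] turn 0.011 eef [ 493.4 -355.4  154.1] yaw 0.531 t 1.45 w 73.8
```

View pics/a1.png

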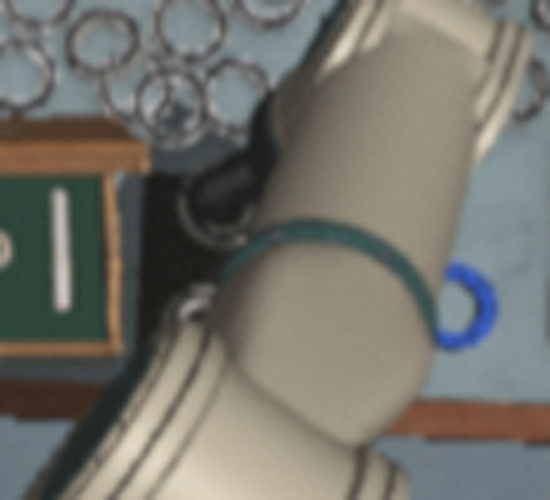

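move_arm([
  [[0,0.004,0.05],0],
  [[0,0.004,0.1],0],
  [[0,0.004,0.135],0],
  [[0,0.004,0.15],0],
  [[0,0.004,0.156],0],
])

```text
clock: 2.08
eef_pos: [494.1, -358.7, -1.6]
tool_rot: [-3.132, 0.001, 0.53]
force: [-0.3, 0.2, -0.1]
width: 73.2
```

```bash
python3 - <<'E'
from h import *
go([494,-359,-2],0.52); print(read_state()["force"])
E
```

```text
shift [-0.  0.  0.] turn 0.010 eef [ 494.1 -358.7   -1.6] yaw 0.530 t 2.08 w 73.2
[-0.28280475  0.21096894 -0.13196882]
```

move_arm([
  [[0,0,0],0],
  [[0,0,0],0],
  [[0,0,0],0],
  [[0,0,0],0],
  [[0,0,0],0],
], claw=0.3)

```text
clock: 2.7
eef_pos: [494.9, -359.6, -0.1]
tool_rot: [-3.134, 0.001, 0.53]
force: [-0.5, -0.0, 7.2]
width: 59.2
```

move_arm([
  [[0,0,-0.01],0],
  [[0,0,-0.04],0],
  [[0,0,-0.1],0],
  [[0,0,-0.16],0],
  [[0,0,-0.2],0],
])

```text
clock: 3.32
eef_pos: [496.5, -361.2, 203.6]
tool_rot: [-3.138, -0.001, 0.53]
force: [0.3, -0.9, -1.9]
width: 59.1
```

```bash
python3 - <<'E'
from h import *
print(read_state()["force"])
go([470,-150,240],1.0)
E
```

```text
[ 0.32952394 -0.86142278 -1.87541529]
shift [ 0.084 -0.196 -0.036] turn -0.470 eef [ 496.5 -361.2  203.6] yaw 0.530 t 3.33 w 59.1
```

move_arm([
  [[0.02,-0.05,-0.03],-0.12],
  [[0.04,-0.1,-0.036],-0.25],
  [[0.065,-0.15,-0.036],-0.36],
  [[0.084,-0.196,-0.036],-0.47],
  [[0.084,-0.196,-0.036],-0.47],
])

```text
clock: 3.95
eef_pos: [469.3, -145.2, 241.3]
tool_rot: [-3.138, -0.004, 1.008]
force: [0.5, 0.1, -2.2]
width: 59.4
```

```bash
python3 - <<'E'
from h import *
go([459,215,240],1.50)
E
```

```text
shift [ 0.299 -0.201  0.003] turn -0.492 eef [ 469.3 -145.2  241.3] yaw 1.008 t 3.95 w 59.4
```

move_arm([
  [[0.05,-0.034,0],-0.12],
  [[0.1,-0.067,0],-0.24],
  [[0.15,-0.1,0],-0.36],
  [[0.2,-0.134,0],-0.492],
  [[0.25,-0.168,0],-0.492],
])

```text
clock: 4.58
eef_pos: [461.3, 156.5, 243.5]
tool_rot: [-3.141, -0.005, 1.498]
force: [2.0, -1.2, -2.4]
width: 59.1
```

move_arm([
  [[0.05,-0.005,0],0],
  [[0.05,-0.005,0],0],
  [[0.05,-0.005,0],0],
])

```text
clock: 4.95
eef_pos: [460.3, 205.4, 243.7]
tool_rot: [-3.141, -0.004, 1.497]
force: [0.8, 0.1, -1.1]
width: 59.2
```

```bash
python3 - <<'E'
from h import *
go([459,215,52],1.50)
E
```

```text
shift [ 0.009 -0.002  0.192] turn -0.003 eef [460.3 205.4 243.7] yaw 1.497 t 4.95 w 59.2
```

move_arm([
  [[0.009,-0.002,0.03],0],
  [[0.009,-0.002,0.08],0],
  [[0.009,-0.002,0.13],0],
  [[0.009,-0.002,0.17],0],
  [[0.009,-0.002,0.192],0],
])

```text
clock: 5.58
eef_pos: [458.9, 212.0, 49.8]
tool_rot: [-3.14, -0.001, 1.493]
force: [-0.3, 0.1, -0.8]
width: 58.7
```

```bash
python3 - <<'E'
from h import *
go([459,215,52],1.50); print(read_state()["force"])
shot("side","d1",(185,130,305,230),5)
E
```

```text
shift [ 0.003 -0.    -0.002] turn -0.007 eef [458.9 212.   49.8] yaw 1.493 t 5.58 w 58.7
[-0.32700757  0.06930021 -0.76721953]
```

View pics/d1.png

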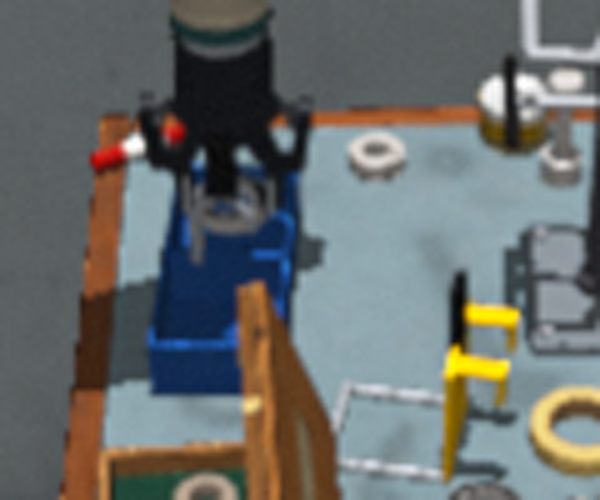

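move_arm([
  [[0.002,0,0],0],
  [[0.002,0,0],0],
  [[0.002,0,0],0],
  [[0.002,0,0],0],
], claw=0.86)

```text
clock: 6.12
eef_pos: [458.7, 213.8, 49.0]
tool_rot: [-3.139, -0.0, 1.493]
force: [-0.6, 0.3, 0.3]
width: 73.4
```

move_arm([
  [[0,0,-0.05],0],
  [[0,0,-0.1],0],
  [[0,0,-0.15],0],
  [[0,0,-0.2],0],
  [[0,0,-0.2],0],
])

```text
clock: 6.75
eef_pos: [461.4, 215.1, 253.0]
tool_rot: [3.137, -0.004, 1.493]
force: [0.1, -0.0, -0.5]
width: 73.2
```

```bash
python3 - <<'E'
from h import *
im=shot("top","d1t",None,1.5)
# bearing discs on mat: dark-vs-bright: find bright-ring pixels in mat region
z=im[215:268,315:366]; cv2.imwrite("pics/mat.png",cv2.resize(z,None,fx=6,fy=6,interpolation=cv2.INTER_CUBIC))
r=im[100:270,120:260]; cv2.imwrite("pics/d1z.png",np.hstack([cv2.resize(r,(480,583),interpolation=cv2.INTER_CUBIC),cv2.copyMakeBorder(cv2.resize(z,(306,318),interpolation=cv2.INTER_CUBIC),0,265,0,0,0)]))
go([575.5+4.5,334.5,180],2.0)
E
```

```text
shift [0.129 0.11  0.071] turn -0.507 eef [460.1 214.1 250.8] yaw 1.493 t 6.80 w 73.5
```

View pics/d1z.png

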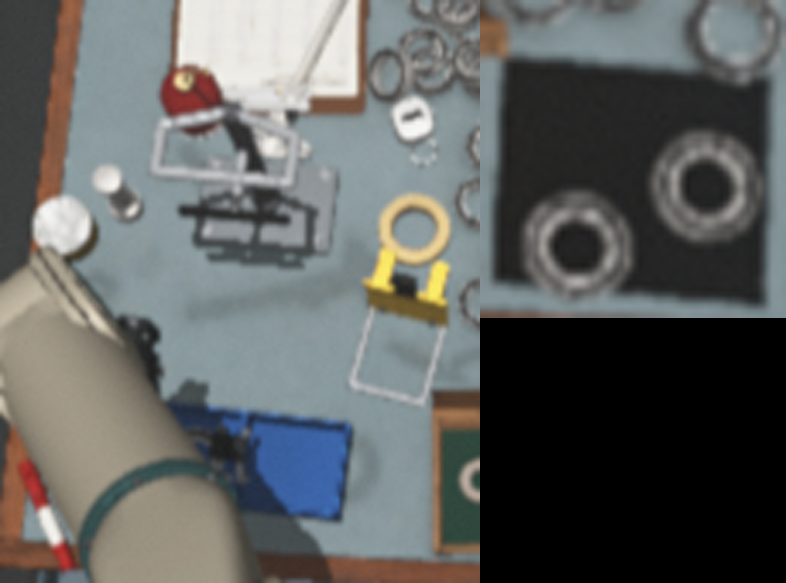

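move_arm([
  [[0.04,0.03,0.01],-0.15],
  [[0.08,0.06,0.03],-0.3],
  [[0.11,0.09,0.05],-0.45],
  [[0.129,0.11,0.071],-0.507],
  [[0.129,0.11,0.071],-0.507],
], claw=0.74)

```text
clock: 7.42
eef_pos: [578.6, 334.1, 175.5]
tool_rot: [-3.137, -0.001, 2.0]
force: [-0.6, -0.3, 0.0]
width: 62.9
```

```bash
python3 - <<'E'
from h import *
go([580,334.5,-1],2.0)
E
```

```text
shift [-0.     0.002  0.177] turn 0.000 eef [578.6 334.1 175.5] yaw 2.000 t 7.42 w 62.9
```

move_arm([
  [[0,0.002,0.05],0],
  [[0,0.002,0.1],0],
  [[0,0.002,0.145],0],
  [[0,0.002,0.168],0],
  [[0,0.002,0.176],0],
])

```text
clock: 8.05
eef_pos: [578.8, 334.2, -1.3]
tool_rot: [-3.135, -0.001, 2.0]
force: [0.6, -0.3, 0.7]
width: 63.0
```

move_arm([
  [[0,0,0],0],
  [[0,0,0],0],
  [[0,0,0],0],
  [[0,0,0],0],
  [[0,0,0],0],
], claw=0.2)

```text
clock: 8.68
eef_pos: [579.7, 334.7, 0.1]
tool_rot: [-3.137, -0.001, 2.0]
force: [-0.2, -0.6, 6.5]
width: 45.0
```

move_arm([
  [[0,0,-0.01],0],
  [[0,0,-0.05],0],
  [[0,0,-0.1],0],
  [[0,0,-0.15],0],
  [[0,0,-0.2],0],
])

```text
clock: 9.3
eef_pos: [580.3, 334.6, 202.0]
tool_rot: [-3.137, -0.001, 2.0]
force: [1.7, -0.1, -1.5]
width: 45.2
```

```bash
python3 - <<'E'
from h import *
go([459,215,240],1.5)
E
```

```text
shift [-0.058 -0.16  -0.037] turn 0.500 eef [580.3 334.6 202. ] yaw 2.000 t 9.30 w 45.2
```

move_arm([
  [[-0.015,-0.04,-0.02],0.12],
  [[-0.03,-0.08,-0.03],0.25],
  [[-0.045,-0.12,-0.037],0.37],
  [[-0.058,-0.16,-0.037],0.5],
  [[-0.058,-0.16,-0.037],0.5],
])

```text
clock: 9.93
eef_pos: [456.6, 212.3, 240.1]
tool_rot: [-3.136, 0.005, 1.499]
force: [-0.1, 0.4, -1.8]
width: 44.7
```

```bash
python3 - <<'E'
from h import *
go([459,215,50],1.5)
E
```

```text
shift [0.004 0.003 0.19 ] turn -0.001 eef [456.6 212.3 240.1] yaw 1.499 t 9.93 w 44.7
```

move_arm([
  [[0.003,0.003,0.05],0],
  [[0.003,0.003,0.1],0],
  [[0.003,0.003,0.15],0],
  [[0.003,0.003,0.18],0],
  [[0.003,0.003,0.19],0],
])

```text
clock: 10.55
eef_pos: [458.2, 214.6, 48.5]
tool_rot: [-3.134, 0.006, 1.5]
force: [0.4, 0.6, -1.5]
width: 45.1
```

move_arm([
  [[0,0,0],0],
  [[0,0,0],0],
  [[0,0,0],0],
  [[0,0,0],0],
], claw=0.74)

```text
clock: 11.05
eef_pos: [458.7, 214.7, 49.3]
tool_rot: [-3.135, 0.005, 1.5]
force: [0.8, -0.8, 0.4]
width: 63.3
```

move_arm([
  [[0,0,-0.05],0],
  [[0,0,-0.1],0],
  [[0,0,-0.15],0],
  [[0,0,-0.2],0],
  [[0,0,-0.2],0],
])

```text
clock: 11.68
eef_pos: [462.2, 217.0, 253.4]
tool_rot: [3.14, 0.001, 1.499]
force: [0.6, 0.2, -0.1]
width: 63.3
```

```bash
python3 - <<'E'
from h import *
im=shot("top","e1t")
def comp(a,b): 
    d=np.abs(a.astype(int)-b).sum(2); return d[215:268,315:366].mean()
print("mat change",comp(im,cv2.imread("pics/d1t_raw.png")))
go([452,-100,250],1.4)
E
```

```text
mat change 3.060303366629671
shift [-0.316  0.014  0.002] turn 0.099 eef [460.9 215.9 251.1] yaw 1.499 t 11.72 w 63.2
```

move_arm([
  [[-0.05,0.002,0],0],
  [[-0.11,0.005,0],0],
  [[-0.17,0.008,0],0],
  [[-0.23,0.01,0],0],
  [[-0.29,0.013,0],0],
], claw=0.86)

```text
clock: 12.35
eef_pos: [451.7, -76.2, 250.8]
tool_rot: [-3.137, 0.003, 1.5]
force: [0.9, -0.1, -1.2]
width: 73.1
```

move_arm([
  [[-0.06,0.002,0],0],
  [[-0.12,0.005,0],0],
  [[-0.18,0.008,0],0],
  [[-0.24,0.01,0],0],
  [[-0.3,0.013,0],0],
])

```text
clock: 12.98
eef_pos: [442.1, -377.7, 250.0]
tool_rot: [-3.134, 0.002, 1.5]
force: [1.5, 0.1, 0.2]
width: 73.7
```

```bash
python3 - <<'E'
from h import *
go([443.5,-426,130],1.48)
E
```

```text
shift [-0.048  0.006  0.12 ] turn 0.020 eef [ 442.1 -377.7  250. ] yaw 1.500 t 12.97 w 73.7
```

move_arm([
  [[-0.03,0.005,0.03],0],
  [[-0.048,0.006,0.07],0],
  [[-0.048,0.006,0.1],0],
  [[-0.048,0.006,0.12],0],
  [[-0.048,0.006,0.12],0],
])

```text
clock: 13.6
eef_pos: [441.6, -424.6, 126.9]
tool_rot: [-3.129, -0.002, 1.5]
force: [0.9, 0.6, 0.4]
width: 73.4
```

```bash
python3 - <<'E'
from h import *
go([443.5,-426,-1.5],1.50)
E
```

```text
shift [-0.002  0.004  0.128] turn -0.000 eef [ 441.6 -424.6  126.9] yaw 1.500 t 13.60 w 73.4
```

move_arm([
  [[-0.002,0.003,0.04],0],
  [[-0.002,0.003,0.08],0],
  [[-0.002,0.003,0.108],0],
  [[-0.002,0.003,0.122],0],
  [[-0.002,0.003,0.128],0],
])

```text
clock: 14.22
eef_pos: [443.1, -426.4, -1.3]
tool_rot: [-3.129, -0.002, 1.5]
force: [0.8, -0.3, -0.6]
width: 73.8
```

move_arm([
  [[0,0,0],0],
  [[0,0,0],0],
  [[0,0,0],0],
  [[0,0,0],0],
  [[0,0,0],0],
], claw=0.3)

```text
clock: 14.85
eef_pos: [443.6, -426.9, -0.3]
tool_rot: [-3.13, -0.001, 1.5]
force: [0.2, 0.4, 6.4]
width: 59.4
```

move_arm([
  [[0,0,-0.01],0],
  [[0,0,-0.05],0],
  [[0,0,-0.11],0],
  [[0,0,-0.17],0],
  [[0,0,-0.23],0],
])

```text
clock: 15.48
eef_pos: [445.8, -427.0, 231.9]
tool_rot: [-3.13, -0.001, 1.5]
force: [0.1, -1.6, -1.3]
width: 59.0
```

```bash
python3 - <<'E'
from h import *
go([450,97,240],1.5)
E
```

```text
shift [ 0.523 -0.033 -0.007] turn 0.000 eef [ 445.8 -427.   231.9] yaw 1.500 t 15.47 w 59.0
```

move_arm([
  [[0.05,-0.003,-0.008],0],
  [[0.11,-0.007,-0.01],0],
  [[0.17,-0.011,-0.01],0],
  [[0.23,-0.015,-0.01],0],
  [[0.27,-0.017,-0.01],0],
])

```text
clock: 16.1
eef_pos: [447.5, -153.4, 243.0]
tool_rot: [-3.13, -0.002, 1.503]
force: [0.8, -1.0, -1.3]
width: 59.0
```

move_arm([
  [[0.06,-0.004,0],0],
  [[0.12,-0.008,0],0],
  [[0.18,-0.012,0],0],
  [[0.23,-0.016,0],0],
  [[0.253,-0.016,0],0],
])

```text
clock: 16.73
eef_pos: [447.9, 103.4, 244.2]
tool_rot: [-3.13, -0.003, 1.508]
force: [-0.1, -0.6, -1.8]
width: 59.3
```

```bash
python3 - <<'E'
from h import *
go([450,97,50],1.5)
E
```

```text
shift [-0.007  0.005  0.194] turn 0.008 eef [447.9 103.4 244.2] yaw 1.508 t 16.73 w 59.3
```

move_arm([
  [[-0.007,0.004,0.05],0],
  [[-0.007,0.004,0.1],0],
  [[-0.007,0.004,0.15],0],
  [[-0.007,0.004,0.185],0],
  [[-0.007,0.004,0.194],0],
])

```text
clock: 17.35
eef_pos: [448.0, 96.6, 48.8]
tool_rot: [-3.127, -0.001, 1.508]
force: [-0.1, 0.3, -0.3]
width: 59.0
```

move_arm([
  [[0,0,0],0],
  [[0,0,0],0],
  [[0,0,0],0],
  [[0,0,0],0],
], claw=0.86)

```text
clock: 17.85
eef_pos: [448.6, 96.6, 49.6]
tool_rot: [-3.129, -0.002, 1.508]
force: [0.1, 0.6, -0.1]
width: 73.3
```

move_arm([
  [[0,0,-0.05],0],
  [[0,0,-0.1],0],
  [[0,0,-0.15],0],
  [[0,0,-0.2],0],
  [[0,0,-0.2],0],
])

```text
clock: 18.48
eef_pos: [453.5, 96.7, 253.4]
tool_rot: [-3.137, -0.004, 1.507]
force: [0.8, -0.2, -1.2]
width: 73.3
```

```bash
python3 - <<'E'
from h import *
im=shot("top","f1t",(120,180,366,275),3.2)
a=cv2.imread("pics/e1t_raw.png")
d=np.abs(im.astype(int)-a).sum(2); print("b3 area change",d[247:266,322:342].mean(), d[235:256,342:364].mean())
go([406,-350,240],-0.61+np.pi); go([406,-350,240],-0.61)
print(read_state()["qpos"])
E
```

```text
b3 area change 2.960526315789474 97.06060606060606
shift [-0.448 -0.018  0.01 ] turn -1.024 eef [452.   96.1 251.3] yaw 1.507 t 18.52 w 73.4
shift [-0.448 -0.018  0.01 ] turn 2.117 eef [452.   96.1 251.3] yaw 1.507 t 18.52 w 73.4
[ 0.11775991  0.37477983 -0.51791729  1.97774471  0.23474819  0.85546381
 -0.5901338 ]
```

View pics/f1t.png

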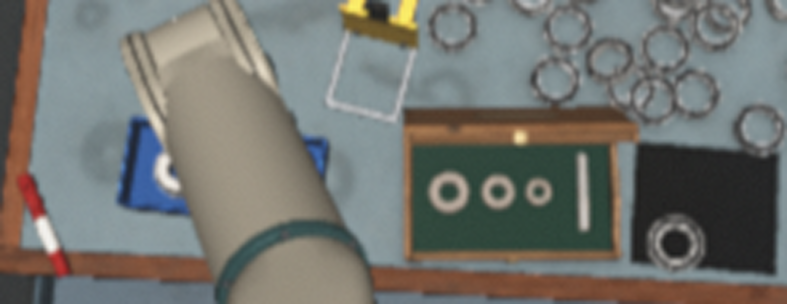

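move_arm([
  [[-0.05,-0.002,0],0],
  [[-0.11,-0.005,0],0],
  [[-0.17,-0.007,0],0],
  [[-0.23,-0.01,0],0],
  [[-0.27,-0.012,0],0],
])

```text
clock: 19.15
eef_pos: [420.9, -175.4, 249.4]
tool_rot: [-3.13, -0.002, 1.504]
force: [1.0, 0.2, -0.6]
width: 73.1
```

move_arm([
  [[-0.05,-0.002,0],0],
  [[-0.1,-0.005,0.0],0],
  [[-0.15,-0.005,0.03],0],
  [[-0.175,-0.006,0.07],0],
  [[-0.178,-0.006,0.1],0],
])

```text
clock: 19.77
eef_pos: [399.3, -353.8, 145.8]
tool_rot: [-3.126, -0.004, 1.5]
force: [-0.0, -0.0, 0.1]
width: 73.1
```

```bash
python3 - <<'E'
from h import *
go([406,-350,-1.5],1.50)
E
```

```text
shift [0.004 0.009 0.147] turn 0.000 eef [ 399.3 -353.8  145.8] yaw 1.500 t 19.77 w 73.1
```

move_arm([
  [[0.003,0.009,0.03],0],
  [[0.003,0.009,0.08],0],
  [[0.003,0.009,0.12],0],
  [[0.003,0.009,0.14],0],
  [[0.003,0.009,0.147],0],
])

```text
clock: 20.4
eef_pos: [404.4, -349.2, -3.7]
tool_rot: [-3.121, -0.006, 1.501]
force: [0.0, 0.3, -0.3]
width: 73.1
```

move_arm([
  [[0,0,0],0],
  [[0,0,0],0],
  [[0,0,0],0],
  [[0,0,0],0],
  [[0,0,0],0],
], claw=0.3)

```text
clock: 21.02
eef_pos: [407.2, -349.6, -2.2]
tool_rot: [-3.127, -0.005, 1.502]
force: [3.4, 0.9, 6.2]
width: 59.5
```

move_arm([
  [[0,0,-0.01],0],
  [[0,0,-0.05],0],
  [[0,0,-0.11],0],
  [[0,0,-0.17],0],
  [[0,0,-0.23],0],
])

```text
clock: 21.65
eef_pos: [408.7, -350.7, 229.8]
tool_rot: [-3.125, -0.005, 1.501]
force: [1.1, -1.2, -1.7]
width: 59.3
```

```bash
python3 - <<'E'
from h import *
go([451,97,240],1.5)
E
```

```text
shift [ 0.45   0.011 -0.008] turn 0.001 eef [ 408.7 -350.7  229.8] yaw 1.501 t 21.65 w 59.3
```

move_arm([
  [[0.05,0.001,-0.008],0],
  [[0.11,0.003,-0.01],0],
  [[0.17,0.005,-0.01],0],
  [[0.23,0.006,-0.01],0],
  [[0.27,0.007,-0.01],0],
])

```text
clock: 22.28
eef_pos: [433.0, -79.5, 241.6]
tool_rot: [-3.123, -0.005, 1.503]
force: [-0.2, 0.2, -0.2]
width: 59.4
```

move_arm([
  [[0.06,0.001,0],0],
  [[0.12,0.002,0],0],
  [[0.16,0.003,0],0],
  [[0.18,0.004,0],0],
  [[0.18,0.004,0],0],
])

```text
clock: 22.9
eef_pos: [448.1, 100.5, 242.5]
tool_rot: [-3.122, -0.004, 1.506]
force: [-0.6, -0.5, -1.2]
width: 59.3
```

```bash
python3 - <<'E'
from h import *
go([451,97,50],1.5)
E
```

```text
shift [-0.004  0.007  0.192] turn 0.006 eef [448.1 100.5 242.5] yaw 1.506 t 22.90 w 59.3
```

move_arm([
  [[-0.004,0.006,0.05],0],
  [[-0.004,0.006,0.1],0],
  [[-0.004,0.006,0.15],0],
  [[-0.004,0.006,0.185],0],
  [[-0.004,0.006,0.191],0],
])

```text
clock: 23.52
eef_pos: [448.2, 94.9, 49.9]
tool_rot: [-3.117, -0.001, 1.505]
force: [0.4, 1.0, -2.2]
width: 59.4
```

move_arm([
  [[0,0,0],0],
  [[0,0,0],0],
  [[0,0,0],0],
  [[0,0,0],0],
], claw=0.86)

```text
clock: 24.02
eef_pos: [448.8, 94.9, 50.6]
tool_rot: [-3.119, -0.001, 1.504]
force: [-0.4, -0.1, 0.5]
width: 73.0
```

move_arm([
  [[0,0,-0.05],0],
  [[0,0,-0.1],0],
  [[0,0,-0.16],0],
  [[0,0,-0.22],0],
  [[0,0,-0.26],0],
])

```text
clock: 24.65
eef_pos: [455.1, 94.4, 313.7]
tool_rot: [-3.122, -0.002, 1.505]
force: [0.7, 0.4, -0.7]
width: 73.3
```

```bash
python3 - <<'E'
from h import *
go([560,-30,320],1.39); print(read_state()["tool_rot"])
E
```

```text
shift [-0.117  0.113 -0.009] turn 0.115 eef [455.1  94.4 313.7] yaw 1.505 t 24.65 w 73.3
[-3.12219205e+00 -2.09261451e-03  1.50467072e+00]
```

move_arm([
  [[-0.03,0.03,-0.01],0.03],
  [[-0.06,0.06,-0.01],0.06],
  [[-0.09,0.09,-0.01],0.115],
  [[-0.117,0.113,-0.01],0.115],
  [[-0.117,0.113,-0.01],0.115],
])

```text
clock: 25.28
eef_pos: [561.1, -33.0, 320.7]
tool_rot: [-3.122, 0.001, 1.385]
force: [-1.2, 0.8, -0.4]
width: 73.5
```

```bash
python3 - <<'E'
from h import *
im=shot("top","g1t",(140,110,300,250),4.5)
si=shot("side","g1s")
go([625,-6,200],1.39)
E
```

```text
shift [0.035 0.062 0.12 ] turn -0.000 eef [559.7 -29.3 321.2] yaw 1.390 t 25.38 w 73.3
```

View pics/g1t.png

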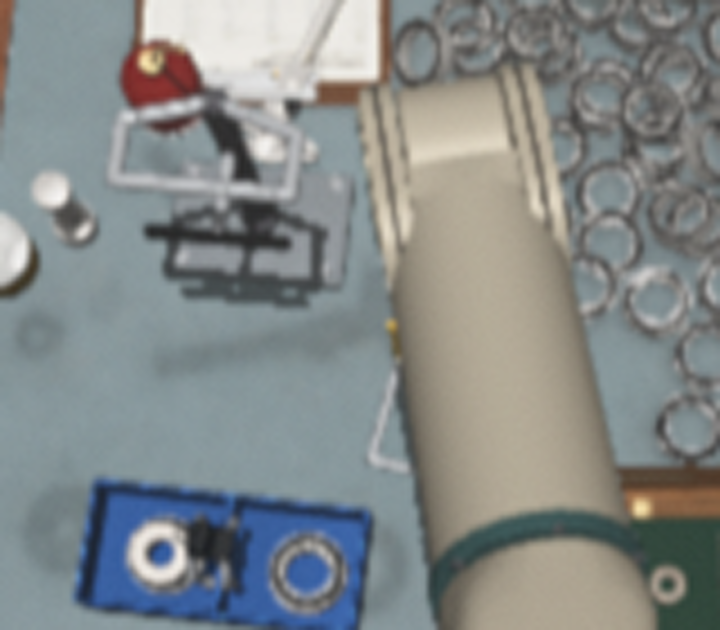

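```bash
python3 - <<'E'
from h import *
a=cv2.imread("pics/g1t_raw.png")[212:252,153:227]; b=cv2.imread("pics/g1s_raw.png")[150:212,205:265]
cv2.imwrite("pics/g2.png",np.vstack([cv2.resize(a,(700,378),interpolation=cv2.INTER_CUBIC)[:300],cv2.copyMakeBorder(cv2.resize(b,(290,300),interpolation=cv2.INTER_CUBIC),0,0,0,410,0)]))
E
```

```text
(no output)
```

View pics/g2.png

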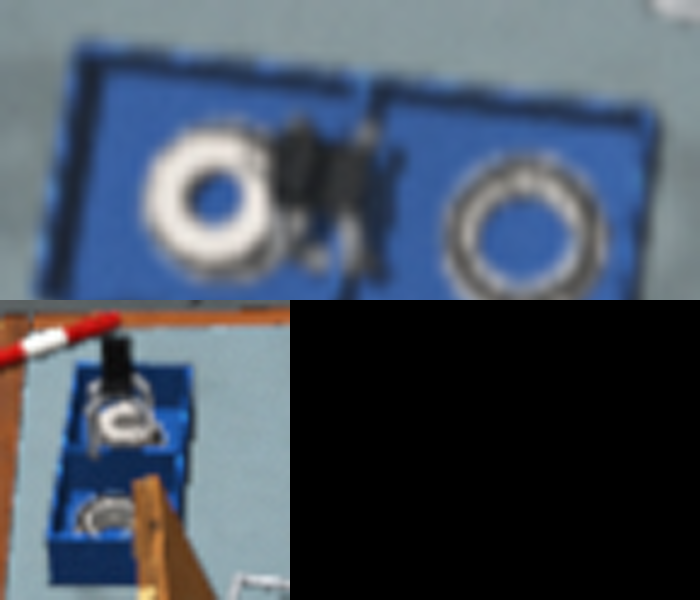

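move_arm([
  [[0.01,0.02,0.02],0],
  [[0.02,0.04,0.05],0],
  [[0.035,0.06,0.08],0],
  [[0.035,0.062,0.1],0],
  [[0.035,0.062,0.12],0],
], claw=1)

```text
clock: 26.0
eef_pos: [624.0, -3.3, 199.5]
tool_rot: [-3.12, -0.001, 1.393]
force: [-0.2, -0.8, 0.1]
width: 85.4
```

```bash
python3 - <<'E'
from h import *
go([625,-6,122],1.39); print(read_state()["tool_rot"])
shot("side","h1",(240,150,330,250),6)
E
```

```text
shift [-0.003  0.003  0.077] turn 0.003 eef [624.   -3.3 199.5] yaw 1.393 t 26.00 w 85.4
[-3.12047335e+00 -1.42531860e-03  1.39276020e+00]
```

View pics/h1.png

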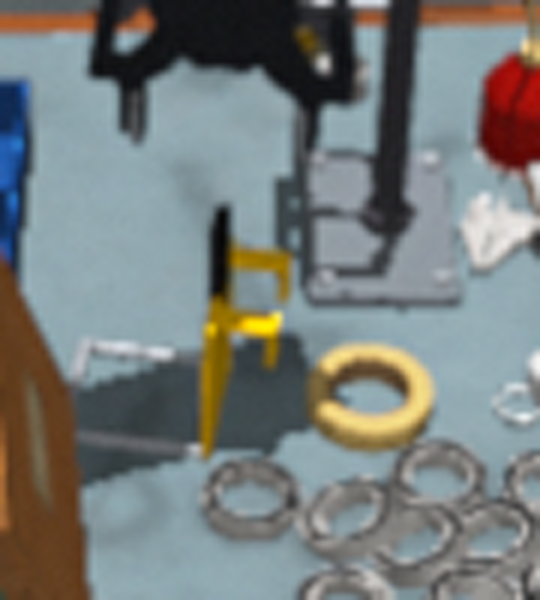

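move_arm([
  [[-0.002,0.001,0.03],0],
  [[-0.002,0.002,0.055],0],
  [[-0.002,0.002,0.072],0],
  [[-0.002,0.002,0.077],0],
  [[-0.002,0.002,0.077],0],
])

```text
clock: 26.68
eef_pos: [622.1, -5.3, 120.4]
tool_rot: [-3.117, -0.001, 1.393]
force: [-0.3, 0.3, -1.1]
width: 85.7
```

move_arm([
  [[0,0,0],0],
  [[0,0,0],0],
  [[0,0,0],0],
  [[0,0,0],0],
  [[0,0,0],0],
], claw=0.4)

```text
clock: 27.3
eef_pos: [622.1, -5.3, 120.4]
tool_rot: [-3.117, -0.001, 1.393]
force: [0.5, 0.4, -0.3]
width: 34.1
```

move_arm([
  [[0,0,0],0],
  [[0,0,0],0],
  [[0,0,0],0],
  [[0,0,0],0],
  [[0,0,0],0],
], claw=0)

```text
clock: 27.92
eef_pos: [622.6, -5.2, 120.6]
tool_rot: [-3.118, -0.001, 1.393]
force: [2.1, 0.9, 0.8]
width: 9.2
```

```bash
python3 - <<'E'
from h import *
go([625,-6,122],1.39); s=read_state(); print(s["tool_rot"],s["force"],s["torque"])
E
```

```text
shift [-0.     0.002 -0.001] turn 0.003 eef [622.6  -5.2 120.6] yaw 1.393 t 27.93 w 9.2
[-3.11761232e+00 -1.00458213e-03  1.39301048e+00] [2.05295118 0.87375923 0.79223763] [ 0.0450089  -0.74181164 -0.01226768]
```

```bash
python3 - <<'E'
from h import *
np.set_printoptions(precision=1,suppress=True)
for p in((290.2,121.5),(291.8,141)): print(cast("side",*p,275))
for p in((287,141.7),(287,159)): print(cast("side",*p,190))
im=cv2.imread("pics/top0_raw.png")[130:185,155:215]; s2=cv2.imread("pics/g1s_raw.png")[112:167,275:335]
cv2.imwrite("pics/rk.png",np.hstack([cv2.resize(im,None,fx=6.5,fy=6.5,interpolation=cv2.INTER_CUBIC),cv2.resize(s2,None,fx=6.5,fy=6.5,interpolation=cv2.INTER_CUBIC)]))
go([590,70,340],1.534)
E
```

```text
[688.9 221.9 275. ]
[684.1  95.8 275. ]
[679.3 213.2 190. ]
[671.  104.5 190. ]
shift [ 0.1 -0.1 -0.2] turn -0.141 eef [622.6  -5.2 120.6] yaw 1.393 t 27.93 w 9.2
```

View pics/rk.png

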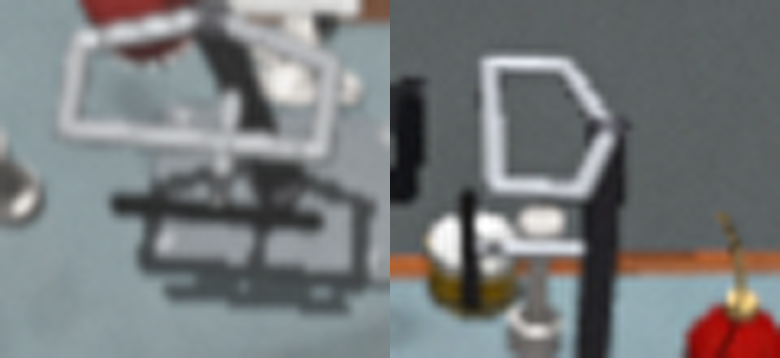

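move_arm([
  [[0,0,-0.02],0],
  [[0,0,-0.07],0],
  [[0.01,-0.01,-0.12],0],
  [[0.03,-0.03,-0.17],-0.03],
  [[0.05,-0.05,-0.21],-0.06],
])

```text
clock: 28.55
eef_pos: [585.7, 52.1, 333.0]
tool_rot: [-3.116, -0.002, 1.454]
force: [0.1, 0.2, -2.3]
width: 9.6
```

```bash
python3 - <<'E'
from h import *
go([590,155,352],1.534); s=read_state(); print(s["tool_rot"],s["force"])
E
```

```text
shift [ 0.103 -0.008 -0.019] turn -0.080 eef [585.7  52.1 333. ] yaw 1.454 t 28.55 w 9.6
[-3.11607408e+00 -1.82385219e-03  1.45364233e+00] [ 0.10436535  0.23666793 -2.28636805]
```

move_arm([
  [[0.03,-0.002,-0.01],-0.03],
  [[0.06,-0.004,-0.019],-0.06],
  [[0.09,-0.006,-0.019],-0.08],
  [[0.103,-0.007,-0.019],-0.08],
  [[0.103,-0.007,-0.019],-0.08],
])

```text
clock: 29.18
eef_pos: [590.5, 155.3, 351.6]
tool_rot: [-3.114, -0.003, 1.535]
force: [-0.9, 0.2, -2.3]
width: 9.6
```

move_arm([
  [[0,0,0],0],
  [[0,0,0],0],
])

```text
clock: 29.42
eef_pos: [590.6, 153.6, 351.3]
tool_rot: [-3.114, -0.002, 1.533]
force: [0.6, 0.1, -2.1]
width: 9.3
```

```bash
python3 - <<'E'
from h import *
go([661.5,159,355],1.534); s=read_state(); print(s["tool_rot"],s["force"])
E
```

```text
shift [ 0.008  0.071 -0.006] turn -0.001 eef [590.6 153.6 351.3] yaw 1.533 t 29.43 w 9.3
[-3.11352639e+00 -1.79099162e-03  1.53275156e+00] [ 0.63657241  0.11356683 -2.05524622]
```

move_arm([
  [[0.004,0.025,-0.006],0],
  [[0.008,0.05,-0.006],0],
  [[0.008,0.065,-0.006],0],
  [[0.008,0.071,-0.006],0],
  [[0.008,0.071,-0.006],0],
])

```text
clock: 30.05
eef_pos: [661.9, 158.4, 355.0]
tool_rot: [-3.113, -0.002, 1.532]
force: [-0.5, -0.8, -2.0]
width: 9.2
```

```bash
python3 - <<'E'
from h import *
go([661.5,159,301.6],1.534); s=read_state(); print(s["tool_rot"],s["force"])
si=shot("side","k1",(255,90,335,180),6.5)
E
```

```text
shift [0.001 0.001 0.053] turn -0.002 eef [661.9 158.4 355. ] yaw 1.532 t 30.05 w 9.2
[-3.11276981e+00 -1.51115232e-03  1.53194981e+00] [-0.47094567 -0.79741269 -1.97634257]
```

View pics/k1.png

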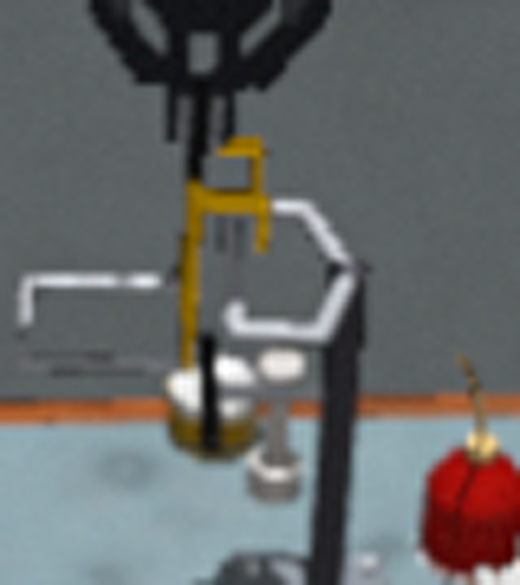

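```bash
python3 - <<'E'
from h import *
o=np.array([255,90])
f=lambda n,p:print(n,np.round((proj("side",p)-o)*6.5,1))
c,s=np.cos(-.037),np.sin(-.037)
def H(x,y,z): return [661.9+c*x-s*y,158.4+s*x+c*y,355-120.6+z]
f("near lip outer bottom",H(39,-36,77)); f("near lip inner bottom",H(33,-36,77)); f("near hook top outer",H(39,-36,107)); f("far lip",H(39,28,77)); f("far hook top outer",H(39,20,107))
f("plate bottom near rear face",H(3,-44,0)); f("plate near top",H(3,-44,107)); f("plate near front top",H(-3,-44,107)); f("loop near",H(-90,-44,4)); f("loop far",H(-90,44,4))
for x in(681,684.5,688): f("rail near x%g"%x,[x-2.3,97.5,275])
for x in(681,684.5): f("rest near",[x-10-2,110,190]); f("rest far",[x-8,210,190])
E
```

```text
near lip outer bottom [266.8 248.3]
near lip inner bottom [255.6 248.2]
near hook top outer [269.5 200.7]
far lip [260.4 184.5]
far hook top outer [263.6 145.4]
plate bottom near rear face [195.5 373.6]
plate near top [202.1 208.5]
plate near front top [190.7 208.5]
loop near [ 26.3 367.2]
loop far [ 27.6 277.6]
rail near x681 [228.9 329.9]
rail near x684.5 [235.4 329.8]
rail near x688 [241.9 329.7]
rest near [203.7 442.6]
rest far [197.6 339.4]
rest near [209.9 442.5]
rest far [203.6 339.3]
```

move_arm([
  [[0.001,0.001,0.015],0],
  [[0.001,0.001,0.03],0],
  [[0.001,0.001,0.042],0],
  [[0.001,0.001,0.05],0],
  [[0.001,0.001,0.052],0],
])

```text
clock: 30.72
eef_pos: [660.8, 159.7, 302.4]
tool_rot: [-3.112, -0.001, 1.533]
force: [-0.5, 0.6, -2.4]
width: 9.4
```

```bash
python3 - <<'E'
from h import *
go([661.5,159,301.6],1.534); s=read_state(); print(s["tool_rot"],s["force"],s["torque"])
E
```

```text
shift [-0.001  0.001  0.001] turn -0.001 eef [660.8 159.7 302.4] yaw 1.533 t 30.73 w 9.4
[-3.11182149e+00 -1.27704377e-03  1.53260619e+00] [-0.45889453  0.62496753 -2.37260825] [-0.01390378 -0.0344687  -0.0227496 ]
```

move_arm([
  [[0,0,0.001],0],
  [[0,0,0.001],0],
  [[0,0,0.001],0],
  [[0,0,0.001],0],
  [[0,0,0.001],0],
], claw=0.5)

```text
clock: 31.35
eef_pos: [660.8, 159.7, 301.6]
tool_rot: [-3.112, -0.001, 1.533]
force: [-0.2, -0.2, 0.3]
width: 42.6
```

move_arm([
  [[0,0,-0.02],0],
  [[0,0,-0.06],0],
  [[0,0,-0.1],0],
  [[-0.03,-0.05,-0.1],0.1],
  [[-0.06,-0.1,-0.1],0.2],
])

```text
clock: 31.98
eef_pos: [560.8, 103.1, 404.5]
tool_rot: [-3.113, 0.004, 1.33]
force: [0.1, -0.9, 0.7]
width: 42.3
```

```bash
python3 - <<'E'
from h import *
si=shot("side","m1",(200,90,330,230),4)
shot("top","m1t")
go([456,156,300],-0.073);go([456,156,300],-0.073+np.pi); print(read_state()["qpos"],read_state()["tool_rot"])
E
```

```text
shift [ 0.032 -0.107  0.108] turn 1.403 eef [555.9  99.7 404.4] yaw 1.330 t 32.08 w 42.4
shift [ 0.032 -0.107  0.108] turn -1.739 eef [555.9  99.7 404.4] yaw 1.330 t 32.08 w 42.4
[ 0.10369267  0.41448669 -0.5094212   1.44848982  0.19210732  1.3638122
 -0.65681506] [-3.10896982  0.01108323  1.3295207 ]
```

View pics/m1.png

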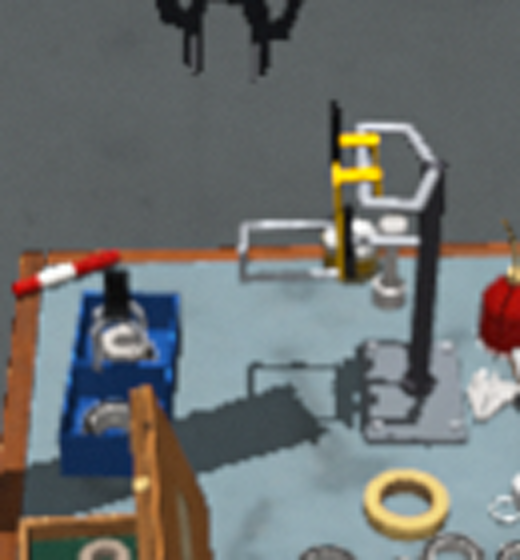

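move_arm([
  [[0.01,-0.03,0.02],-0.18],
  [[0.02,-0.06,0.04],-0.36],
  [[0.03,-0.09,0.06],-0.54],
  [[0.032,-0.107,0.08],-0.72],
  [[0.032,-0.107,0.1],-0.9],
], claw=0.6)

```text
clock: 32.7
eef_pos: [455.7, 157.4, 307.7]
tool_rot: [-3.114, -0.018, 2.238]
force: [0.9, 0.6, -0.4]
width: 51.5
```

move_arm([
  [[0,0,0],-0.18],
  [[0,0,0],-0.36],
  [[0,0,0],-0.54],
  [[0,0,0],-0.72],
  [[0,0,0],-0.84],
])

```text
clock: 33.33
eef_pos: [456.4, 157.9, 308.0]
tool_rot: [-3.138, -0.032, 3.083]
force: [-0.6, 0.2, 0.5]
width: 51.3
```

```bash
python3 - <<'E'
from h import *
np.set_printoptions(precision=1,suppress=True)
c,s=np.cos(-.037),np.sin(-.037)
for th in(0.03,.05,.07,.09,.11):
    x=-117*np.cos(th)+91*np.sin(th); z=-91*np.cos(th)-117*np.sin(th)
    W=lambda y:[685+c*x-s*y,159.5+s*x+c*y,275+z]
    print(th,np.array(W(0)),proj("side",W(-40)),proj("side",W(40)),"top",proj("top",W(-40)),proj("top",W(40)))
im=cv2.imread("pics/m1_raw.png"); g=cv2.cvtColor(im,cv2.COLOR_BGR2GRAY)
for v in (149,152,155): print(v,g[v,252:272])
for u in(265,270,274): print(u,g[136:170,u])
# caddy tab: black blob in side & top
for n in("m1","m1t"):
    j=cv2.cvtColor(cv2.imread(f"pics/{n}_raw.png"),cv2.COLOR_BGR2GRAY)
    b=(220,150,240,175) if n=="m1" else (175,212,200,240)
    m=(j[b[1]:b[3],b[0]:b[2]]<45).astype(np.uint8); k,l,st,ce=cv2.connectedComponentsWithStats(m)
    for i in range(1,k):
        if st[i][4]>8: print(n,st[i][:2]+b[:2],st[i][2:],ce[i]+b[:2])
go([456,156,124],-0.073+np.pi); s=read_state();print(s["tool_rot"],s["qpos"])
E
```

```text
0.03 [570.9 163.7 180.5] [258.8 158.4] [259.  145.7] top [197.4 193.9] [173.4 191.9]
0.05 [572.8 163.7 178.3] [259.3 158.9] [259.5 146.2] top [197.5 193.5] [173.6 191.5]
0.07 [574.7 163.6 176. ] [259.9 159.4] [260.  146.7] top [197.7 193.1] [173.8 191.1]
0.09 [576.7 163.5 173.9] [260.4 159.9] [260.5 147.1] top [197.8 192.6] [174.  190.7]
0.11 [578.8 163.4 171.7] [261.  160.4] [261.1 147.6] top [198.  192.2] [174.2 190.2]
149 [ 92  94  94  96  95  95  96 113 165 174 102  92  95  94  96  96  96  97
  95  97]
152 [107 105 100  88  87  86  96 144 182 140  96 100 104 103 100  99  96  96
  92  95]
155 [148 149 151 150 149 150 150 131  94  97 121 145 150 151 151 148 149 149
 148 149]
265 [ 97  94  93  94  94  94  95  93 102 177 194 129  98  94  97  93 103 117
 129 151 160 144 117 104 133 159 159 159 158 157 158 161 161 164]
270 [ 94  95  94  97  95  95  95  93 106 191 199 113  94  95  95  88  92 110
 124 148 160 143 123 111 128 144 144 149 153 156 161 164 164 163]
274 [ 95  93  94  95  95  92  94  91 105 196 201 104  91  95  97 108 113 113
 125 145 159 141 117 111 125 140 144 141 143 151 159 163 166 163]
m1 [220 156] [ 20  19 119] [229.  164.9]
shift [-0.  -0.   0.2] turn 0.014 eef [456.4 157.9 308. ] yaw 3.083 t 33.33 w 51.3
[-3.1 -0.   3.1] [ 0.3  0.5 -1.   1.8  0.4  1.1  0.7]
```

```bash
python3 - <<'E'
from h import *
s=read_state(); R=Ro.from_euler("xyz",s["tool_rot"]).as_matrix()
print(R[:,2], R.T@(np.array([456,156,126])-s["eef_pos"]))
E
```

```text
[-0.03229197 -0.00149898 -0.99947735] [ -5.52435912  -1.32862445 181.89465428]
```

move_arm([
  [[-0.005,-0.001,0.05],0.01],
  [[-0.005,-0.001,0.1],0.014],
  [[-0.005,-0.001,0.15],0.014],
  [[-0.005,-0.001,0.175],0.014],
  [[-0.005,-0.001,0.182],0.014],
])

```text
clock: 33.95
eef_pos: [455.3, 156.6, 124.6]
tool_rot: [-3.137, -0.034, 3.07]
force: [0.5, -0.7, -0.2]
width: 51.5
```

```bash
python3 - <<'E'
from h import *
go([456,156,125],-0.073+np.pi); s=read_state();print(np.round(s["tool_rot"],3),s["force"])
E
```

```text
shift [-0.001 -0.001 -0.   ] turn 0.001 eef [455.3 156.6 124.6] yaw 3.070 t 33.95 w 51.5
[-3.137 -0.034  3.07 ] [ 0.52117425 -0.68560648 -0.23539663]
```

move_arm([
  [[0,0,0],0],
  [[0,0,0],0],
  [[0,0,0],0],
  [[0,0,0],0],
  [[0,0,0],0],
], claw=0)

```text
clock: 34.58
eef_pos: [456.7, 158.6, 126.0]
tool_rot: [-3.141, -0.031, 3.07]
force: [0.5, 5.0, 6.5]
width: 9.0
```

move_arm([
  [[0,0,0],0],
  [[0,0,0],0],
  [[0,0,-0.005],0],
  [[0,0,-0.02],0],
  [[0,0,-0.04],0],
])

```text
clock: 35.2
eef_pos: [457.2, 157.6, 166.3]
tool_rot: [-3.14, -0.033, 3.07]
force: [0.7, 0.4, -7.4]
width: 9.5
```

```bash
python3 - <<'E'
from h import *
go([456,156,125],-0.073+np.pi); s=read_state();print(np.round(s["tool_rot"],3),s["force"],s["torque"])
E
```

```text
shift [-0.    -0.002  0.041] turn 0.001 eef [457.2 157.6 166.3] yaw 3.070 t 35.20 w 9.5
[-3.14  -0.033  3.07 ] [ 0.74595493  0.35064216 -7.42650403] [ 0.02736269 -0.17388283  0.00903575]
```

move_arm([
  [[0,0,-0.02],0],
  [[0,0,-0.04],0],
  [[0,0.003,-0.06],-0.02],
  [[0,0.005,-0.07],-0.03],
  [[0,0.005,-0.07],-0.035],
])

```text
clock: 35.83
eef_pos: [459.9, 162.5, 236.8]
tool_rot: [-3.141, -0.032, 3.105]
force: [0.8, 0.8, -7.5]
width: 9.2
```

```bash
python3 - <<'E'
from h import *
go([530,163.5,235],-0.037+np.pi); s=read_state();print(np.round(s["tool_rot"],3),s["force"],s["torque"])
E
```

```text
shift [-0.07   0.004 -0.   ] turn 0.000 eef [459.9 162.5 236.8] yaw 3.105 t 35.83 w 9.2
[-3.141 -0.032  3.105] [ 0.81807822  0.76901562 -7.54682053] [ 0.05941027 -0.15519229 -0.02062949]
```

move_arm([
  [[-0.015,0.001,0],0],
  [[-0.035,0.002,0],0],
  [[-0.055,0.003,0],0],
  [[-0.068,0.004,0],0],
  [[-0.07,0.004,0],0],
])

```text
clock: 36.45
eef_pos: [530.7, 163.7, 233.7]
tool_rot: [-3.141, -0.033, 3.104]
force: [-0.0, -0.0, -7.7]
width: 9.1
```

```bash
python3 - <<'E'
from h import *
np.set_printoptions(precision=1,suppress=True)
go([575.5,163.5,235],-0.037+np.pi); s=read_state();print(np.round(s["tool_rot"],3),s["force"])
im=shot("side","n1",(190,90,330,210),5)
# predicted pixels in raw of free-leg tip and rim near-front corner and bar
e=s["eef_pos"]
for n,d in(("tip near",(22,-13,81-125.5)),("rim front near",(50,-111,52-125.5)),("rim back near",(-50,-111,52-125.5)),("bottom front near",(50,-111,-125.5))): print(n,(proj("side",e+np.array(d))-[190,90])*5)
print("bar",(proj("side",[574,123.5,175.5])-[190,90])*5)
E
```

```text
shift [-0.  0. -0.] turn -0.001 eef [530.7 163.7 233.7] yaw 3.104 t 36.45 w 9.1
[-3.1 -0.   3.1] [-0.  -0.  -7.7]
tip near [320.3 311.2]
rim front near [362.7 424.7]
rim back near [222.6 427.7]
bottom front near [362.6 479.9]
bar [350.3 347.7]
```

View pics/n1.png

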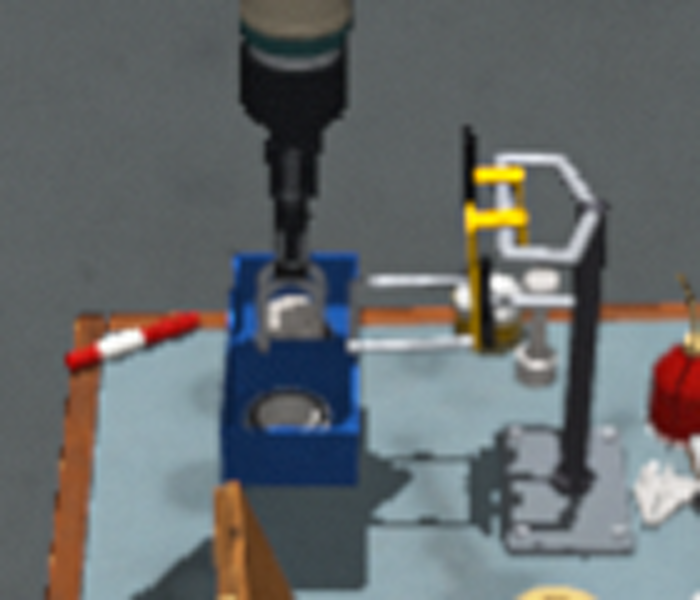

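move_arm([
  [[-0.01,0,0],0],
  [[-0.02,0,0],0],
  [[-0.032,0,0],0],
  [[-0.042,0,0],0],
  [[-0.045,0,0],0],
])

```text
clock: 37.12
eef_pos: [575.8, 162.0, 232.2]
tool_rot: [-3.141, -0.033, 3.104]
force: [-0.3, 0.3, -8.1]
width: 9.5
```

```bash
python3 - <<'E'
from h import *
go([575.5,163.5,235],-0.037+np.pi); s=read_state();print(np.round(s["tool_rot"],3),s["force"])
go([575.5,163.5,193],-0.037+np.pi)
E
```

```text
shift [ 0.     0.001 -0.003] turn -0.001 eef [575.8 162.  232.2] yaw 3.104 t 37.12 w 9.5
[-3.141 -0.033  3.104] [-0.27707753  0.29111194 -8.05743383]
shift [-0.001  0.002  0.039] turn -0.001 eef [575.8 162.  232.2] yaw 3.104 t 37.12 w 9.5
```

move_arm([
  [[-0.001,0.001,0.01],0],
  [[-0.001,0.001,0.02],0],
  [[-0.001,0.001,0.028],0],
  [[-0.001,0.001,0.033],0],
  [[-0.001,0.001,0.034],0],
])

```text
clock: 37.75
eef_pos: [575.5, 162.9, 197.7]
tool_rot: [-3.141, -0.034, 3.104]
force: [0.1, 0.4, -8.2]
width: 9.2
```

move_arm([
  [[0,0,0.001],0],
  [[0,0,0.002],0],
  [[0,0,0.003],0],
  [[0,0,0.004],0],
  [[0,0,0.004],0],
])

```text
clock: 38.38
eef_pos: [575.6, 162.9, 193.8]
tool_rot: [-3.141, -0.033, 3.104]
force: [1.8, -0.0, -6.9]
width: 9.3
```

Contact starting (8.2 → 6.9 N, with some x force); continue gently.

move_arm([
  [[0,0,0.001],0],
  [[0,0,0.002],0],
  [[0,0,0.003],0],
  [[0,0,0.003],0],
  [[0,0,0.003],0],
])

```text
clock: 39.0
eef_pos: [575.9, 163.1, 192.4]
tool_rot: [-3.141, -0.032, 3.103]
force: [-2.1, -1.6, 6.0]
width: 9.5
```

move_arm([
  [[0,0,0.001],0],
  [[0,0,0.002],0],
  [[0,0,0.003],0],
  [[0,0,0.003],0],
  [[0,0,0.003],0],
])

```text
clock: 39.62
eef_pos: [576.0, 163.2, 191.9]
tool_rot: [-3.14, -0.03, 3.103]
force: [-4.4, -3.3, 15.6]
width: 9.2
```

move_arm([
  [[0,0,-0.001],0],
  [[0,0,-0.001],0],
  [[0,0,-0.001],0],
  [[0,0,-0.001],0],
])

```text
clock: 40.12
eef_pos: [576.0, 163.2, 192.7]
tool_rot: [-3.14, -0.03, 3.103]
force: [-1.4, -0.6, -1.8]
width: 9.5
```

move_arm([
  [[0,0,0],0],
  [[0,0,0],0],
  [[0,0,0],0],
  [[0,0,0],0],
  [[0,0,0],0],
], claw=0.3)

```text
clock: 40.75
eef_pos: [576.0, 163.3, 192.8]
tool_rot: [-3.14, -0.03, 3.103]
force: [0.4, -1.0, 0.3]
width: 25.7
```

```bash
python3 - <<'E'
from h import *
s=read_state();print(s["force"],s["width"],s["eef_pos"])
E
```

```text
[ 0.43876711 -0.98025902  0.33988044] 25.674095965465753 [576.01030897 163.28251295 192.75690878]
```

move_arm([
  [[0,0,0],0],
  [[0,0,0],0],
  [[0,0,0],0],
  [[0,0,0],0],
  [[0,0,0],0],
], claw=0.7)

```text
clock: 41.38
eef_pos: [576.0, 163.3, 192.7]
tool_rot: [-3.14, -0.03, 3.103]
force: [0.3, 0.6, -0.0]
width: 60.2
```

move_arm([
  [[0,0,-0.015],0],
  [[0,0,-0.035],0],
  [[0,0,-0.07],0],
  [[0,0,-0.12],0],
  [[0,0,-0.17],0],
])

```text
clock: 42.0
eef_pos: [581.0, 163.5, 365.3]
tool_rot: [-3.141, -0.029, 3.104]
force: [0.6, 0.2, -0.3]
width: 59.6
```

move_arm([
  [[0.05,-0.02,-0.02],0],
  [[0.1,-0.06,-0.02],0],
  [[0.12,-0.12,-0.02],0],
  [[0.12,-0.18,-0.02],0],
  [[0.12,-0.24,-0.02],0],
])

```text
clock: 42.62
eef_pos: [452.2, -73.4, 390.5]
tool_rot: [-3.139, -0.027, 3.104]
force: [0.6, -0.3, -0.0]
width: 59.9
```

```bash
python3 - <<'E'
from h import *
np.set_printoptions(precision=1,suppress=True)
si=shot("side","p1"); to=shot("top","p1t")
s=read_state(); print(s["eef_pos"],s["clock"])
hs=cv2.cvtColor(si,cv2.COLOR_BGR2HSV)
m=cv2.inRange(hs,(100,140,40),(125,255,255)); k,l,st,ce=cv2.connectedComponentsWithStats(m)
for i in range(1,k):
    if st[i][4]>60: print("side blue",st[i],ce[i])
h2=cv2.cvtColor(to,cv2.COLOR_BGR2HSV); m=cv2.inRange(h2,(100,140,40),(125,255,255)); k,l,st,ce=cv2.connectedComponentsWithStats(m)
for i in range(1,k):
    if st[i][4]>60: 
        r=cv2.minAreaRect(np.argwhere(l==i)[:,::-1].astype(np.float32)); print("top blue",st[i],ce[i],r)
# expected caddy hung: eye at bar
b=np.array([576,163.5,174.5]); c,sn=np.cos(-.037),np.sin(-.037)
for q in((-50,-111,52),(50,-111,52),(50,111,52),(-50,111,52),(-50,-111,0),(50,-111,0)):
    w=b+[c*q[0]-sn*q[1],sn*q[0]+c*q[1],q[2]-107]; print(q,proj("side",w),proj("top",w))
E
```

```text
[452.  -79.6 389.2] 42.725
side blue [248 150  27  46 713] [260.2 177.4]
top blue [472   0  40   7 163] [496.6   2. ] ((491.5, 3.0), (6.0, 39.0), 90.0)
top blue [157 183  65  30 630] [188.7 199.6] ((189.03884887695312, 197.3523406982422), (63.40597152709961, 26.492355346679688), 3.4336302280426025)
top blue [372 243  17  17 124] [380.1 250.7] ((380.1000061035156, 250.80003356933594), (16.099689483642578, 15.652474403381348), 26.56505012512207)
(-50, -111, 52) [246.3 183.7] [218.8 212.4]
(50, -111, 52) [273.9 183.7] [221.8 184.2]
(50, 111, 52) [273.  147.9] [158.4 179. ]
(-50, 111, 52) [248.  147.8] [154.5 207. ]
(-50, -111, 0) [246.7 194.4] [219.9 215.1]
(50, -111, 0) [273.6 194.4] [222.8 187.8]
```

move_arm([
  [[0,-0.05,0],0],
  [[0,-0.1,0],0],
  [[0,-0.1,0],0],
  [[0,-0.1,0],0],
  [[0,-0.1,0],0],
])

```text
clock: 43.35
eef_pos: [447.4, -177.6, 390.2]
tool_rot: [-3.137, -0.029, 3.094]
force: [-0.6, 0.7, 0.0]
width: 59.8
```

move_arm([
  [[0,0,0],0],
  [[0,0,0],0],
  [[0,0,0],0],
  [[0,0,0],0],
  [[0,0,0],0],
])

```text
clock: 43.98
eef_pos: [447.3, -177.6, 390.2]
tool_rot: [-3.137, -0.029, 3.094]
force: [-0.1, -0.0, 0.4]
width: 59.8
```

```bash
python3 - <<'E'
from h import *
np.set_printoptions(precision=1,suppress=True)
si=shot("side","q1"); to=shot("top","q1t")
a=cv2.imread("pics/p1_raw.png"); t0=cv2.imread("pics/top0_raw.png")
print("side motion near caddy",np.abs(si.astype(int)-a).sum(2)[100:215,235:335].mean())
hs=cv2.cvtColor(si,cv2.COLOR_BGR2HSV); m=cv2.inRange(hs,(100,140,40),(125,255,255)); print(cv2.boundingRect(m[130:220,200:300]))
h2=cv2.cvtColor(to,cv2.COLOR_BGR2HSV); g=((h2[...,1]<70)&(h2[...,2]>90)).astype(np.uint8)
for nm,(x0,x1) in(("left",(158,183)),("right",(192,220))):
    k,l,st,ce=cv2.connectedComponentsWithStats(g[186:212,x0:x1]); print(nm,[(st[i].tolist()) for i in range(1,k) if st[i][4]>15])
d=np.abs(to.astype(int)-t0).sum(2)>90; k,l,st,ce=cv2.connectedComponentsWithStats(d.astype(np.uint8))
print("changed",[st[i].tolist() for i in range(1,k) if st[i][4]>25])
E
```

```text
side motion near caddy 3.212086956521739
(48, 18, 27, 48)
left [[9, 0, 16, 19, 192]]
right [[0, 0, 8, 9, 37], [8, 5, 18, 18, 181]]
changed [[170, 146, 17, 17, 150], [188, 147, 10, 16, 99], [180, 164, 14, 6, 45], [155, 169, 71, 48, 1988], [226, 172, 25, 23, 333], [271, 172, 72, 134, 4883], [140, 193, 15, 13, 100], [204, 195, 9, 9, 61], [271, 210, 8, 7, 34], [156, 216, 67, 37, 1826], [343, 237, 19, 18, 208], [265, 261, 23, 11, 237], [293, 276, 2, 21, 37], [290, 298, 57, 41, 487], [289, 315, 223, 69, 6200], [236, 325, 41, 23, 494], [466, 337, 46, 47, 1083], [220, 341, 14, 7, 42], [190, 348, 26, 36, 246], [247, 349, 34, 35, 501], [212, 362, 25, 22, 271], [427, 373, 37, 11, 242], [405, 379, 13, 5, 34]]
```

```bash
python3 -c "
from cell import *
print(finish_job())"
```

```text
the job is handed in; nothing more can be done
None
```

The job was handed in at about 44 s of the 210 s allowed, with the loaded caddy hanging from the hanger and the hanger hooked over the rack's rail.

- **Loading:** All three bearings were on the mat. One bearing and the setting ring (290 g) went into the left pocket and two bearings (260 g) into the right. The close-up before lifting showed everything below the rim.
- **Hanger:** It is hooked over the upper rail with its plate leaning on the lower bar. The side view gave a lean of about 0.07 rad before the caddy was added.
- **Caddy:** It weighed about 7.5–8 N when lifted, as expected for the full load. The bar took the load at the expected height, and the force read about zero when I let go.

**Last checks:**
- The tray outline matched the expected hanging pose to within 2 px. Both ends sat about 2 px lower than calculated, which I read as more lean under load, so it hangs level.
- Two side pictures about 1.3 s apart showed no motion around the caddy, and both pockets still held parts.
- No bystander showed as moved in the final top view, though I did not check each one separately.
- I had used all 16 views before the caddy was hung, so the final state was checked from pixel measurements only.

The tool tilted by up to about 0.03 rad during the run and could not be corrected. It caused no trouble.

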